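# Slide the parts organiser round to its bumper

## Task

Push the clear plastic parts organiser along the bench, keeping it flat and clear of the jug, the drill on its stand and the tin, round into its place between the jug and the drill, squared up and centred in front of the sprung rubber bumper. Press it against the bumper with a light but definite push, feeling for where the bumper stands, never hard; then ease off and leave the organiser resting against the pad.

Things in the scene. Friction and masses are not known exactly. Their poses are not given: they have to be found in the camera images.
- organiser: Closed clear plastic box, black base and rims, small metal parts inside: 95 mm along x, 130 mm along y, 50 mm high, 0.35 to 0.65 kg. Too wide to grip; pushed on its sides. Origin: centre of underside. Starts left or right of the bumper's line, nearer the robot than jug and drill, turned up to 0.3 rad. Takes 2 to 8 N to slide, varies. Pushes over 25 N are too hard.
- organiser_face (a point): Middle of the organiser's far 130 mm side face (its +x face), 25 mm above the bench: the face that comes to bear on the pad, 47.5 mm from the organiser's origin. In its place the organiser's x axis lies along the bumper's x axis and its y centre on the bumper's y = 0.
- bumper: Steel bracket screwed to the bench (base 50 x 110 mm, 70 mm high) carrying a black rubber pad on a rod towards the robot. Origin at bench level, middle of the bracket's front edge; x points away from the robot, y to the left. Pad: flat plate facing -x, 80 mm wide, 8 to 44 mm above the bench. The rod is clamped at a different length each time, and this is NOT measured: find the pad by feel.
- pad_short (a point): Fixed mark on the bumper's line, 40 mm in front (-x) of its origin, 26 mm up: where the pad's face stands with the rod at its shortest. At its longest the face stands 40 mm nearer the robot; it may be anywhere between. Sprung and damped, it yields along x 1 mm per newton from zero, up to 20 mm, plus 1 N per 10 mm/s of push speed.
- pad_long (a point): Fixed mark 80 mm in front (-x) of the bumper's origin, 26 mm up: where the pad's face stands with the rod at its longest. A definite push on the pad is 5 to 10 N on top of the organiser's sliding friction; 15 N on the pad is too hard. When eased off, the spring shoves the organiser back some mm until friction holds it, still touching the pad.
- jug: White ceramic jug, 100 mm across, 160 mm high, with a handle reaching 76 mm from its axis on its far side (+x); origin at the centre of its underside. Stands on one side of the organiser's place, its axis about 160 mm sideways from the bumper's line and 115 mm nearer the robot than the bumper's origin. Must not be touched.
- drill: Small hand drill with wooden grip, upright on a 90 x 90 mm wooden stand fixed to the bench, 172 mm high overall; origin at the centre of its underside. On the other side of the organiser's place from the jug (they change sides). Must not be touched.
- tin: Plain closed steel tin, 76 mm across, 95 mm high, on the opposite side from the organiser's start; origin at the centre of its underside. Must not be touched.
Things that resemble listed ones, but are neither listed nor needed, are in the scene too. Leave any purple look-alike of the organiser alone.

How it is judged (in metres and radians):
On the way:
1. the organiser, centred and square in its place, is pressed on the bumper pad with more than 3 N (y of organiser in the frame of bumper between -0.018 and 0.018 m and angle between the x axis of organiser and the x axis of bumper, either way round below 0.15 rad and x of organiser in the frame of bumper between -0.133 and -0.065 m and contact force between organiser and bumper above 3 N), for 0.2 s.
At the end, for the whole second after the job is handed in: The organiser stands flat and still on the bench in front of the bumper, within 18 mm of its centre line and 0.15 rad of square to it, still resting against the sprung pad (contact above 0.25 N) (y of organiser in the frame of bumper between -0.018 and 0.018 m and angle between the x axis of organiser and the x axis of bumper, either way round below 0.15 rad and x of organiser in the frame of bumper between -0.133 and -0.065 m and contact force between organiser and bumper above 0.25 N and linear speed of organiser below 0.01 m/s and height (world z) of organiser below 0.004 m and angle between organiser's own z axis and vertical below 0.05 rad); the robot touches nothing.
It fails at once if the jug, the drill or the tin is touched by the organiser or the robot (contact force between any of jug, drill, tin and organiser above 0.5 N or contact force between any of jug, drill, tin and the fingers above 0.5 N or contact force between any of jug, drill, tin and the arm above 0.5 N).
It fails at once if the organiser is pressed on the bumper with more than 15 N (contact force between organiser and bumper above 15 N).
It fails at once if the organiser is pushed by the robot with more than 25 N (contact force between organiser and the fingers above 25 N or contact force between organiser and the arm above 25 N).
It fails at once if the organiser is lifted or tipped off the bench (height (world z) of organiser above 0.01 m or angle between organiser's own z axis and vertical above 0.12 rad).
It also fails if it takes over 72 s, if anything falls off the work surface, if the arm or the gripper's body presses on something with over 40 N, if the wrist force passes 120 N, or if a joint passes its speed limit or range.

## Robot

A 6-joint arm with a two-finger parallel gripper is mounted at the origin on the work surface. World frame = base frame: x ahead of the robot, y to its left, z up, the work surface at z = 0. Lengths are in m, angles in degrees, forces in N, time in s.
With the tool pointing down it reaches from about 0.35 to 0.875 m from the base axis. Payload 4.2 kg.
Tool frame: the origin (TCP) lies between the finger pads; the fingertips stand 25 mm ahead of it and the grasp point (between the pads) lies 6 mm ahead of it (r.tips_ahead is the distance from the TCP to the fingertips, in m); z points along the fingers, y is the direction in which the jaws open and shut (so a half turn about z gives the same grasp; the last joint's range is limited). The gripper opens to 87 mm and grips with 3 to 60 N. Pads are 19 mm wide; open, the fingers measure 117 mm over their backs; the gripper's body (75 mm by 190 mm) begins 51 mm behind the grasp point.
Start: joints at [78.931, 22.042, 0.453, 0, -68.411, -14.817], TCP at [0.273, 0.562, 0.248] pointing down, gripper open.
Joint ranges: [-179.83, 179.83], [-69.29, 118.12], [-61.27, 80.66], [-181.25, 117.63], [-171.15, -9.14], [-177.46, 177.46]. Speed limits (degrees/s): [159.86, 159.86, 180, 180, 180, 180].

## Interface

Orientations are given as a 3x3 rotation matrix whose columns are the frame's x, y, z axes.
In Python, from station import r, vision, finish_job gives the robot as it stands.
- The arm moves only by the shell command python3 -m jog 'ROWS'. ROWS is a JSON object of lists of equal length, an entry for each row: "rot": the turn, a rotation vector about the world's x, y, z in degrees, a list of three; "delta_pos": the shift along the world's x, y, z in mm, a list of three; "grip": the opening in per cent of the stroke, from 0 (shut) to 100 (fully open). A call has 1 to 10 rows; each row shifts and turns the commanded pose from where the row before left it; what a row does not reach is not made up. A row lasts 1/12 s, in which the tool goes at most 41.7 mm and 7.16 degrees, less where a joint would pass 70% of its speed; a pose out of reach is approached as far as the arm can. A call with a gripper value outside its range is refused whole. The fingers move at their own pace and stop on an object; the grip force is fixed at half the most. Time passes only in rows, so rows that do not move let the fingers close. It gives the time, the measured TCP pose, the force and the opening at its end, in the units of the state.
- r.sense(): the state, without advancing time (a new reading comes with each control period).
- vision.capture(name): name is "side" or "top" or "wrist"; returns a dict with "frame" (400x640x3 uint8, red, green, blue), "K" (3x3 intrinsics, pixels), "xyz" and "orientation" of the camera in the world. Camera axes: x right, y up, looking along -z (the intrinsics and any distortion apply to the point x, -y, -z); pixel columns grow to the right and rows downward; lengths in m; the calibration is good to about 2 mm. A picture is of the moment at which its call begins. There is no depth.
- finish_job(): hands the job in, once; it reports no verdict.
The state is a dict: "time_s": time; "joints": joint angles; "joint_velocities": joint speeds; "effort": joint torques, N m; "tcp_pos": TCP position; "ee_rot": TCP orientation; "wrist_force": force on the tool from outside, world axes, zero at the start; "moment": the same for the moment, N m; "gripper_width": opening from 0.0 (shut) to 1.0 (fully open).
Only numpy, scipy, OpenCV 4.12 (cv2) and the standard library are available. Lean on these libraries where they do the work, as an engineer would, in place of code of your own. Each camera call takes 0.05 s, during which the arm holds its last target. There are 200 camera calls.

## Working session

There is one attempt and no reset: what is moved stays moved. The work goes in short steps, Python scripts to look and compute and a shell command to move; the robot and the scene stay as the last step left them, time stands still between calls to the robot, and variables do not carry over. Pictures are saved under pics/ and viewed, about 8 in all and at most 12, crops included, and the job is handed in when it is done.

```bash
ls; mkdir -p pics; python3 - <<'E'
from station import r, vision
import cv2, numpy as np
s=r.sense(); print(s['time_s'],s['tcp_pos'],s['ee_rot'],s['wrist_force'],r.tips_ahead)
for n in ['top','side']:
    c=vision.capture(n); cv2.imwrite(f'pics/{n}0.png',c['frame'][:,:,::-1]); print(n,c['K'],c['xyz'],c['orientation'],[k for k in c])
E
```

```text
pics
0.0 [0.27260529 0.56179274 0.24646056] [[ 8.99579737e-01 -4.36755673e-01 -8.82213807e-04]
 [-4.36756556e-01 -8.99577496e-01 -2.01007770e-03]
 [ 8.42931520e-05  2.19353784e-03 -9.99997591e-01]] [ 0.12863333  0.41340023 -0.52841963] 0.025
top [[378.38059817   0.         324.25878979]
 [  0.         378.38059817 195.69935905]
 [  0.           0.           1.        ]] [ 0.37891704 -0.08040429  1.10388357] [[-1.91199928e-02  9.82399158e-01 -1.85812594e-01]
 [-9.99810728e-01 -1.94552640e-02  1.90457616e-05]
 [-3.59632253e-03  1.85777790e-01  9.82585202e-01]] ['frame', 'K', 'xyz', 'orientation']
side [[440.29927607   0.         324.37807086]
 [  0.         440.29927607 196.8868384 ]
 [  0.           0.           1.        ]] [ 0.17807979 -0.81092809  0.98801974] [[ 0.86148715  0.38561758 -0.33036187]
 [-0.50759053  0.6362453  -0.58098518]
 [-0.01384691  0.66819982  0.74385298]] ['frame', 'K', 'xyz', 'orientation']
```

View pics/top0.png

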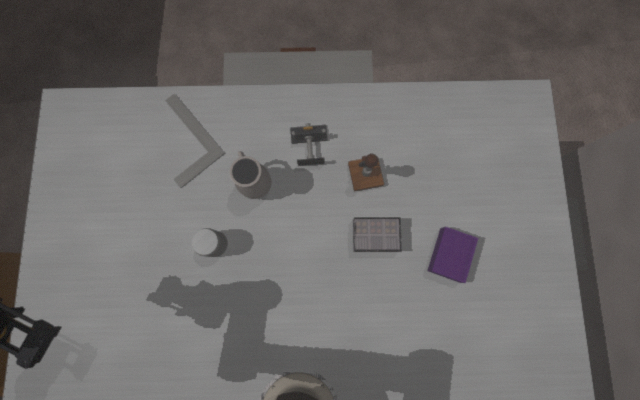

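View pics/side0.png

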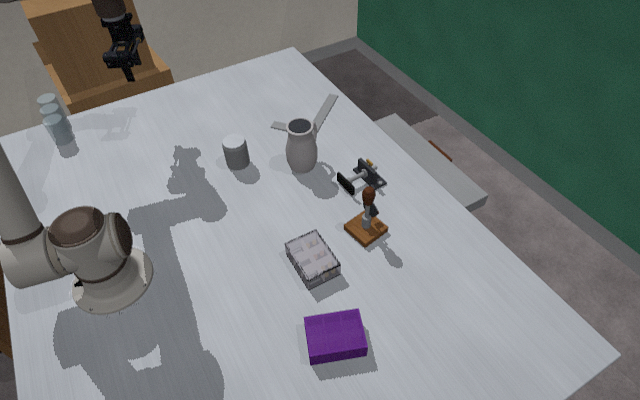

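Top view: the organiser (clear, black rims) is at px (377,235) and its purple look-alike at (454,255). The bumper bracket is at (309,134) with its pad at (311,161), the jug at (250,175), the drill stand at (367,172) and the tin at (206,242). In the side view the organiser is at (313,258), purple box at (336,335), bumper at (362,178). I choose the clear one, and will check it and the bumper in an enlarged crop.

```bash
cat > h.py <<'E'
import numpy as np, cv2
from station import r, vision
def ray(c,uv):
    d=np.linalg.inv(c['K'])@np.array([uv[0],uv[1],1.]); d=np.array([d[0],-d[1],-d[2]])
    return np.array(c['xyz']),np.array(c['orientation'])@d
def plane(c,uv,z):
    p,d=ray(c,uv); return (p+d*(z-p[2])/d[2])
def proj(c,X):
    q=np.array(c['orientation']).T@(np.array(X)-c['xyz']); q=np.array([q[0],-q[1],-q[2]]); q=c['K']@q; return q[:2]/q[2]
def tri(c1,u1,c2,u2):
    A=[];b=[]
    for c,u in((c1,u1),(c2,u2)):
        p,d=ray(c,u); d/=np.linalg.norm(d); M=np.eye(3)-np.outer(d,d); A.append(M);b.append(M@p)
    return np.linalg.lstsq(np.vstack(A),np.hstack(b),rcond=None)[0]
E
python3 - <<'E'
from h import *
t=cv2.imread('pics/top0.png'); s=cv2.imread('pics/side0.png')
a=cv2.resize(t[110:260,270:420],None,fx=4,fy=4,interpolation=cv2.INTER_CUBIC)
b=cv2.resize(s[145:295,270:420],None,fx=4,fy=4,interpolation=cv2.INTER_CUBIC)
cv2.imwrite('pics/cropt.png',cv2.convertScaleAbs(a,alpha=1.6)); cv2.imwrite('pics/crops.png',cv2.convertScaleAbs(b,alpha=1.6))
E
```

```text
(no output)
```

View pics/cropt.png

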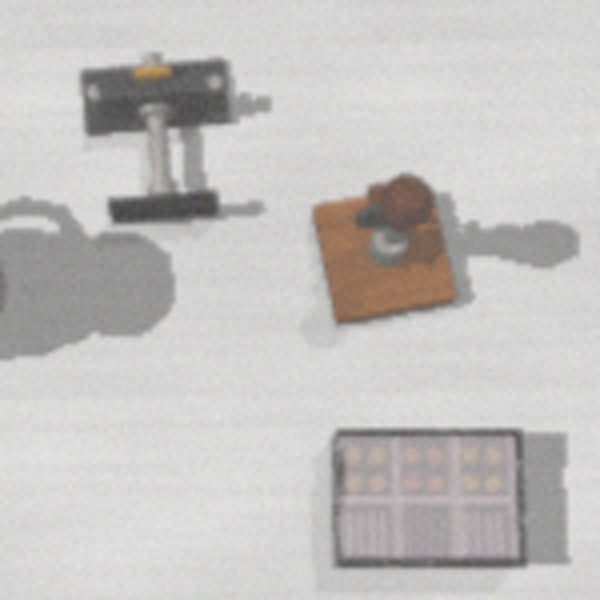

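View pics/crops.png

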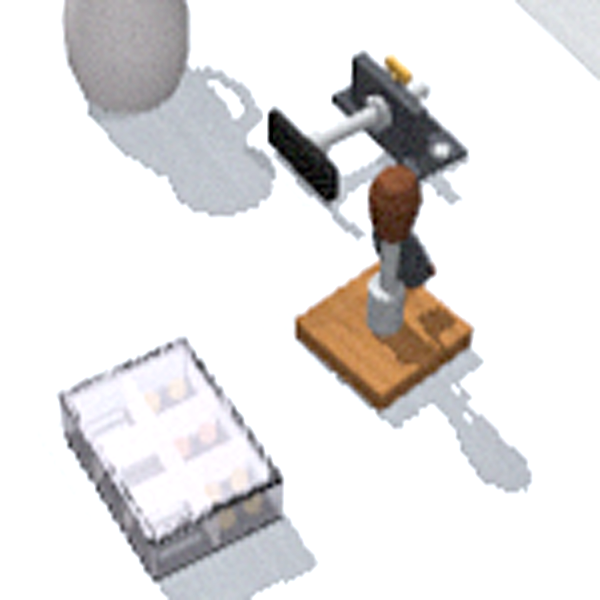

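```bash
cat > m.py <<'E'
from h import *
np.set_printoptions(precision=4,suppress=True)
t=vision.capture('top'); s=vision.capture('side')
T=lambda x,y:(270+x/4-.375,110+y/4-.375); S=lambda x,y:(270+x/4-.375,145+y/4-.375)
print('org top tri');
C=[(T(337,430),S(65,395)),(T(522,431),S(281,478)),(T(525,566),S(157,540))]
C=[(T(337,430),S(183,342)),(T(522,431),S(281,478)),(T(525,566),S(157,540)),(T(337,566),S(65,395))]
for a,b in C: print(tri(t,a,s,b),plane(t,a,.05),plane(s,b,.05))
print('pad top corners tri z.044')
for a,b in [(T(108,200),S(270,110)),(T(217,190),S(338,172))]: print(tri(t,a,s,b),plane(t,a,.044))
print('bracket'); 
for p in [(82,70),(227,58),(88,134),(230,123)]: print(p,[plane(t,T(*p),z) for z in (0,.006,.07)])
print('stand top'); 
for p,q in [((313,205),(385,262)),((440,195),(472,328)),((457,300),(383,393)),((336,322),(297,322))]: print(tri(t,T(*p),s,S(*q)),plane(t,T(*p),.018))
# tin and jug by ray: tin lid
print('tin lid',plane(t,(206,243),.095),tri(t,(205,242),s,(234,142)))
print('jug rim',tri(t,(245,171),s,(301,127)),plane(t,(245,171),.16), 'base px top, near bottom',plane(t,(255,198),0))
E
python3 m.py
```

```text
org top tri
[ 0.5165 -0.1629  0.041 ] [ 0.5154 -0.1623  0.05  ] [ 0.5132 -0.1691  0.05  ]
[ 0.5131 -0.2926  0.0468] [ 0.5122 -0.2918  0.05  ] [ 0.5126 -0.2945  0.05  ]
[ 0.4218 -0.2904  0.0457] [ 0.4186 -0.2886  0.05  ] [ 0.4237 -0.2935  0.05  ]
[ 0.4244 -0.1606  0.0417] [ 0.4211 -0.1591  0.05  ] [ 0.4253 -0.167   0.05  ]
pad top corners tri z.044
[ 0.6874 -0.0012  0.0374] [ 0.6875 -0.0022  0.044 ]
[ 0.6953 -0.0814  0.0361] [ 0.6935 -0.0815  0.044 ]
bracket
(82, 70) [array([0.8043, 0.0204, 0.    ]), array([0.802 , 0.0199, 0.006 ]), array([0.7774, 0.014 , 0.07  ])]
(227, 58) [array([ 0.8118, -0.0912,  0.    ]), array([ 0.8094, -0.0912,  0.006 ]), array([ 0.7843, -0.0905,  0.07  ])]
(88, 134) [array([0.7528, 0.016 , 0.    ]), array([0.7508, 0.0155, 0.006 ]), array([0.7291, 0.0099, 0.07  ])]
(230, 123) [array([ 0.7594, -0.0925,  0.    ]), array([ 0.7573, -0.0924,  0.006 ]), array([ 0.7353, -0.0917,  0.07  ])]
stand top
[ 0.6904 -0.1531  0.0086] [ 0.6882 -0.1526  0.018 ]
[ 0.6938 -0.2466  0.029 ] [ 0.694  -0.2472  0.018 ]
[ 0.6152 -0.2562  0.0212] [ 0.6139 -0.256   0.018 ]
[ 0.6027 -0.1679  0.0107] [ 0.5992 -0.1667  0.018 ]
tin lid [0.4482 0.2358 0.095 ] [0.4537 0.2419 0.0827]
jug rim [0.6316 0.1242 0.1479] [0.6261 0.1222 0.16  ] base px top, near bottom [0.5848 0.1252 0.    ]
```

```bash
python3 -m jog '{"delta_pos":[[8,-37,0],[8,-37,0],[8,-37,0],[8,-37,0],[8,-37,0],[8,-37,0],[8,-37,0],[8,-37,0],[8,-37,0],[8,-37,0]],"rot":[[0,0,-7],[0,0,-7],[0,0,-7],[0,0,-7],[0,0,-7],[0,0,-7],[0,0,-7],[0,0,-7],[0,0,-8],[0,0,0]],"grip":[50,50,50,50,50,50,50,50,50,50]}'
python3 -m jog '{"delta_pos":[[8,-37,0],[8,-37,0],[8,-37,0],[8,-37,0],[8,-37,0],[8,-37,0],[8,-37,0],[8,-37,0],[8,-37,0],[8,-37,0]],"rot":[[0,0,0],[0,0,0],[0,0,0],[0,0,0],[0,0,0],[0,0,0],[0,0,0],[0,0,0],[0,0,0],[0,0,0]],"grip":[40,40,40,40,40,40,40,40,40,40]}'
python3 - <<'E'
from h import *
t=vision.capture('top')
f=t['frame']; h=cv2.cvtColor(f,cv2.COLOR_RGB2HSV)
m=((h[...,0]>125)&(h[...,0]<160)&(h[...,1]>90)).astype(np.uint8)
c=max(cv2.findContours(m,0,2)[0],key=cv2.contourArea)
for p in cv2.boxPoints(cv2.minAreaRect(c)): print(p,plane(t,p,.05),plane(t,p,0))
print(r.sense()['tcp_pos'],r.sense()['joints'])
w=vision.capture('wrist');cv2.imwrite('pics/w1.png',cv2.convertScaleAbs(w['frame'][:,:,::-1],alpha=1.4))
print(w['xyz'],w['orientation'],w['K'][0,0])
E
```

```text
time_s: 1.03
tcp_pos: [0.3526, 0.1904, 0.2476]
ee_rot: [[0.013, -1.0, 0.0], [-1.0, -0.013, 0.0], [-0.0, -0.0, -1.0]]
wrist_force: [1.4, 0.3, -0.6]
gripper_width: 0.506
time_s: 1.87
tcp_pos: [0.4327, -0.1797, 0.2476]
ee_rot: [[0.016, -1.0, 0.0], [-1.0, -0.016, 0.0], [-0.0, -0.0, -1.0]]
wrist_force: [1.1, 0.7, -0.4]
gripper_width: 0.398
[429.16983 271.90567] [ 0.36101331 -0.36251891  0.05      ] [ 0.3601639  -0.37590344  0.        ]
[442.1887  226.33963] [ 0.4847553  -0.40757482  0.05      ] [ 0.48977664 -0.42309696  0.        ]
[477.45285 236.4151 ] [ 0.45487005 -0.50311633  0.05      ] [ 0.45847353 -0.5231713   0.        ]
[464.434   281.98114] [ 0.33241281 -0.45622111  0.05      ] [ 0.33020648 -0.4740512   0.        ]
[ 0.43407535 -0.18439252  0.24741943] [ -3.12072046   6.92047837 -20.2934046    0.15766074 -62.76706489
   3.7274852 ]
[ 0.43583799 -0.25386397  0.38487088] [[-9.99940537e-01  1.06933309e-02  2.13914061e-03]
 [-1.08850894e-02 -9.66800868e-01 -2.55299032e-01]
 [-6.61874020e-04 -2.55307136e-01  9.66859777e-01]] 291.3839264560618
```

View pics/w1.png

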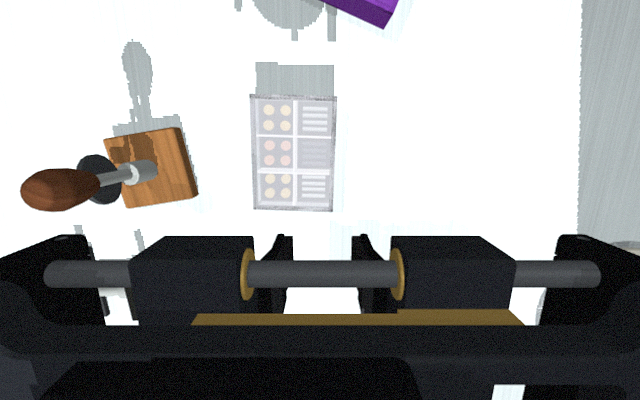

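The wrist view shows the clear organiser with its corners at about (250,96), (336,97), (333,211) and (253,211). The drill handle leans to the left at (60,190) and the purple box is at (370,10). Next I cross-measure the organiser from this view.

```bash
python3 - <<'E'
from h import *
np.set_printoptions(precision=4,suppress=True)
w=vision.capture('wrist'); t=vision.capture('top')
T=lambda x,y:(270+x/4-.375,110+y/4-.375)
P=[(250,96),(336,97),(333,211),(253,211)]; Q=[T(522,431),T(525,566),T(337,566),T(337,430)]
X=[tri(w,p,t,q) for p,q in zip(P,Q)]
for p,x in zip(P,X): print(plane(w,p,.05),x)
print('mean',np.mean([plane(w,p,.05) for p in P],0),np.mean(X,0))
E
```

```text
[ 0.5126 -0.2859  0.05  ] [ 0.5071 -0.2843  0.0797]
[ 0.4199 -0.2858  0.05  ] [ 0.4193 -0.2857  0.06  ]
[ 0.4207 -0.158   0.05  ] [ 0.4209 -0.1589  0.0531]
[ 0.516  -0.1572  0.05  ] [ 0.5132 -0.1611  0.0634]
mean [ 0.4673 -0.2217  0.05  ] [ 0.4651 -0.2225  0.0641]
```

```bash
python3 -m jog '{"delta_pos":[[6,-35,0],[6,-35,0],[6,-35,0],[6,-35,0],[6,0,-30],[0,0,-30],[0,0,-30],[0,0,-30],[0,0,-30],[0,0,0]],"rot":[[0,0,0],[0,0,0],[0,0,0],[0,0,0],[0,0,0],[0,0,0],[0,0,0],[0,0,0],[0,0,0],[0,0,0]],"grip":[40,40,40,40,40,40,40,40,40,40]}'
```

```text
time_s: 2.9
tcp_pos: [0.4592, -0.3144, 0.092]
ee_rot: [[0.017, -1.0, -0.011], [-1.0, -0.017, 0.006], [-0.006, 0.011, -1.0]]
wrist_force: [-1.6, 1.2, -1.4]
gripper_width: 0.4
```

```bash
python3 -m jog '{"delta_pos":[[4,0,-20],[0,0,-20],[0,0,-17],[0,0,0],[0,10,0],[0,6,0],[0,3,0],[0,3,0],[0,0,0],[0,0,0]],"rot":[[0,0,0],[0,0,0],[0,0,0],[0,0,0],[0,0,0],[0,0,0],[0,0,0],[0,0,0],[0,0,0],[0,0,0]],"grip":[40,40,40,40,40,40,40,40,40,40]}'
```

```text
time_s: 3.73
tcp_pos: [0.4671, -0.2954, 0.0414]
ee_rot: [[0.017, -1.0, 0.001], [-1.0, -0.017, -0.0], [0.0, -0.001, -1.0]]
wrist_force: [0.3, -0.3, 0.6]
gripper_width: 0.399
```

```bash
python3 -m jog '{"delta_pos":[[0,2,0],[0,3,0],[0,3,0],[0,3,0],[0,3,0],[0,3,0],[0,3,0],[0,3,0],[0,3,0],[0,3,0]],"rot":[[0,0,0],[0,0,0],[0,0,0],[0,0,0],[0,0,0],[0,0,0],[0,0,0],[0,0,0],[0,0,0],[0,0,0]],"grip":[40,40,40,40,40,40,40,40,40,40]}'
python3 -m jog '{"delta_pos":[[0,4,0],[0,4,0],[0,4,0],[0,4,0],[0,4,0],[0,4,0],[0,4,0],[0,4,0],[0,4,0],[0,4,0]],"rot":[[0,0,0.3],[0,0,0.3],[0,0,0.3],[0,0,0.3],[0,0,0.3],[0,0,0.3],[0,0,0.3],[0,0,0.3],[0,0,0.3],[0,0,0.3]],"grip":[40,40,40,40,40,40,40,40,40,40]}'
```

```text
time_s: 4.57
tcp_pos: [0.4674, -0.2677, 0.0413]
ee_rot: [[0.017, -1.0, 0.001], [-1.0, -0.017, -0.002], [0.002, -0.001, -1.0]]
wrist_force: [0.0, -5.4, 2.5]
gripper_width: 0.4
time_s: 5.4
tcp_pos: [0.4676, -0.2275, 0.0413]
ee_rot: [[0.069, -0.998, 0.002], [-0.998, -0.069, -0.001], [0.001, -0.002, -1.0]]
wrist_force: [1.4, -6.0, 3.1]
gripper_width: 0.4
```

```bash
python3 -m jog '{"delta_pos":[[0,4,0],[0,4,0],[0,4,0],[0,4,0],[0,4,0],[0,4,0],[0,4,0],[0,4,0],[0,4,0],[0,4,0]],"rot":[[0,0,0],[0,0,0],[0,0,0],[0,0,0],[0,0,0],[0,0,0],[0,0,0],[0,0,0],[0,0,0],[0,0,0]],"grip":[40,40,40,40,40,40,40,40,40,40]}'
python3 -m jog '{"delta_pos":[[0,4,0],[0,4,0],[0,4,0],[0,4,0],[0,4,0],[0,4,0],[0,4,0],[0,4,0],[0,2,0],[0,0,0]],"rot":[[0,0,0],[0,0,0],[0,0,0],[0,0,0],[0,0,0],[0,0,0],[0,0,0],[0,0,0],[0,0,0],[0,0,0]],"grip":[40,40,40,40,40,40,40,40,40,40]}'
python3 - <<'E'
from h import *
for n in ['top','side']:
    f=vision.capture(n)['frame'][:,:,::-1]
    f=f[100:300,200:440] if n=='top' else f[110:310,180:420]
    cv2.imwrite(f'pics/{n}2.png',cv2.convertScaleAbs(cv2.resize(f,None,fx=3,fy=3,interpolation=2),alpha=1.6))
E
```

```text
time_s: 6.23
tcp_pos: [0.4672, -0.1875, 0.0412]
ee_rot: [[0.069, -0.998, 0.001], [-0.998, -0.069, -0.001], [0.001, -0.001, -1.0]]
wrist_force: [-0.3, -6.3, 3.3]
gripper_width: 0.398
time_s: 7.07
tcp_pos: [0.467, -0.1531, 0.0411]
ee_rot: [[0.069, -0.998, 0.001], [-0.998, -0.069, -0.001], [0.001, -0.0, -1.0]]
wrist_force: [0.2, -4.3, 3.2]
gripper_width: 0.401
```

View pics/top2.png

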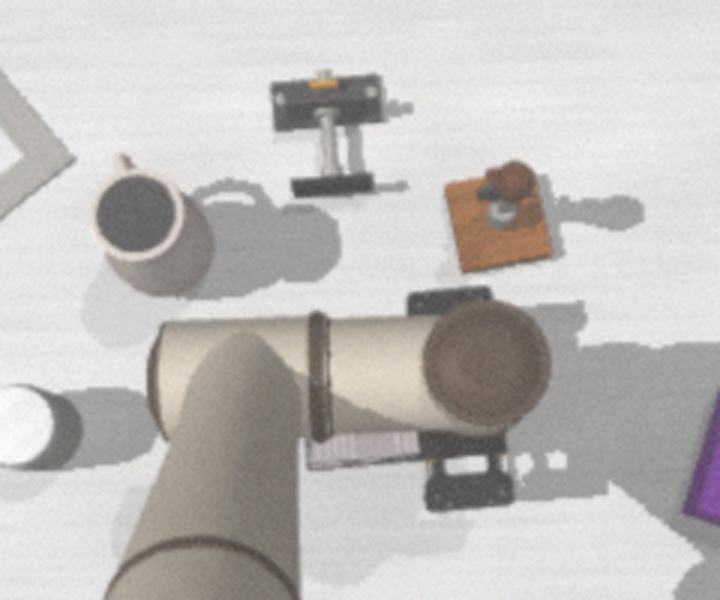

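The crop shows the organiser under the arm, its near-left corner at crop (307,468), turned slightly anticlockwise; jug, drill and tin are clear of it.

```bash
python3 - <<'E'
from h import *
t=vision.capture('top')
for p in [(307,468),(418,456)]: print(plane(t,(200+p[0]/3-.3,100+p[1]/3-.3),.05))
E
python3 -m jog '{"delta_pos":[[0,3,0],[0,3,0],[0,3,0],[0,3,0],[0,3,0],[0,2,0],[0,2,0],[0,0,0],[0,-10,0],[0,-15,0]],"rot":[[0,0,0],[0,0,0],[0,0,0],[0,0,0],[0,0,0],[0,0,0],[0,0,0],[0,0,0],[0,0,0],[0,0,0]],"grip":[40,40,40,40,40,40,40,40,40,40]}'
```

```text
[ 0.41136626 -0.01604299  0.05      ]
[ 0.42030175 -0.11814702  0.05      ]
time_s: 8.05
tcp_pos: [0.466, -0.1583, 0.04]
ee_rot: [[0.07, -0.998, -0.002], [-0.998, -0.07, 0.001], [-0.001, 0.002, -1.0]]
wrist_force: [0.8, 0.4, 0.2]
gripper_width: 0.397
```

```bash
python3 -m jog '{"delta_pos":[[0,-4,30],[0,0,35],[0,0,35],[0,0,30],[-15,16,0],[-15,16,0],[-15,16,0],[-15,16,0],[-15,16,0],[-5,16,0]],"rot":[[0,0,0],[0,0,0],[0,0,0],[0,0,0],[0,0,7],[0,0,7],[0,0,7],[0,0,7],[0,0,7],[0,0,7]],"grip":[70,70,70,70,70,70,70,70,70,70]}'
python3 -m jog '{"delta_pos":[[0,2,0],[0,2,0],[0,0,0],[0,0,0],[0,0,0],[0,0,0],[0,0,0],[0,0,0]],"rot":[[0,0,7],[0,0,7],[0,0,7],[0,0,7],[0,0,7],[0,0,7],[0,0,6],[0,0,0]],"grip":[70,70,70,70,70,70,70,70]}'
python3 - <<'E'
from h import *
w=vision.capture('wrist');cv2.imwrite('pics/w3.png',cv2.convertScaleAbs(w['frame'][:,:,::-1],alpha=1.2))
c=vision.capture('top');cv2.imwrite('pics/t3.png',cv2.convertScaleAbs(cv2.resize(c['frame'][100:300,200:440,::-1],None,fx=3,fy=3,interpolation=2),alpha=1.6))
print(r.sense()['joints'])
E
```

```text
time_s: 8.88
tcp_pos: [0.3836, -0.0665, 0.1696]
ee_rot: [[0.722, -0.692, -0.004], [-0.692, -0.722, 0.001], [-0.003, 0.002, -1.0]]
wrist_force: [0.5, 1.1, -0.0]
gripper_width: 0.703
time_s: 9.55
tcp_pos: [0.386, -0.0628, 0.1698]
ee_rot: [[0.998, 0.07, -0.002], [0.07, -0.998, 0.001], [-0.002, -0.001, -1.0]]
wrist_force: [-0.4, -0.2, -0.1]
gripper_width: 0.698
[ 1.48281994e+01  3.65721494e+00 -3.66247474e+01 -5.57495422e-02
 -4.97971521e+01  7.89613397e+01]
```

View pics/t3.png

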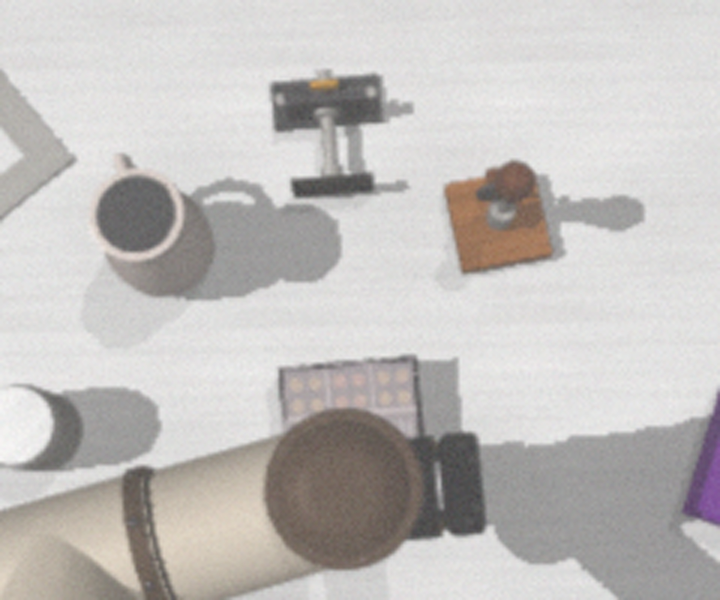

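View pics/w3.png

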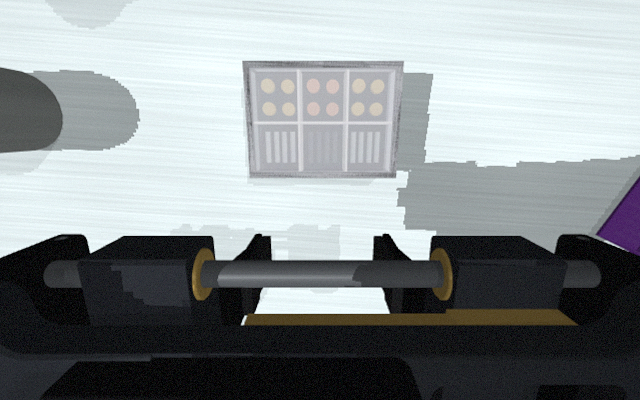

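Top crop: the organiser's far edge runs from (279,368) to (415,357). Wrist view: its top rim corners are (243,61), (404,62), (396,178), (249,178), so it looks square to the tool. Jug, drill and tin are untouched.

```bash
python3 - <<'E'
from h import *
np.set_printoptions(precision=4,suppress=True)
w=vision.capture('wrist'); t=vision.capture('top')
P=[plane(w,p,.05) for p in [(243,61),(404,62),(396,178),(249,178)]]; print(np.array(P),np.mean(P,0))
a,b=[plane(t,(200+p[0]/3-.3,100+p[1]/3-.3),.05) for p in [(279,368),(415,357)]]; print(a,b)
d=a-b; h=np.arctan2(-d[0],d[1]); print('heading',np.degrees(h),'ctr',(a+b)[:2]/2-.0475*np.array([np.cos(h),np.sin(h)]))
# bumper again, 3x crop
q=lambda x,y,z:plane(t,(200+x/3-.3,100+y/3-.3),z)
print(q(292,181,.044),q(373,174,.044),'bracket front',q(275,131,0),q(384,122,0), 'pad front bottom',q(294,196,.008),q(374,190,.008))
for p,z in [((275,131),0)]: pass
E
```

```text
[[ 0.5063  0.0091  0.05  ]
 [ 0.514  -0.1205  0.05  ]
 [ 0.4199 -0.1263  0.05  ]
 [ 0.4114  0.0042  0.05  ]] [ 0.4629 -0.0584  0.05  ]
[0.504  0.0093 0.05  ] [ 0.5119 -0.1178  0.05  ]
heading 3.5289807653782845 ctr [ 0.4605 -0.0571]
[ 0.6863 -0.0034  0.044 ] [ 0.6917 -0.0819  0.044 ] bracket front [0.7521 0.0168 0.    ] [ 0.7594 -0.0942  0.    ] pad front bottom [ 0.6812 -0.0027  0.008 ] [ 0.6857 -0.0827  0.008 ]
```

```bash
python3 -m jog '{"delta_pos":[[0,0,-30],[0,0,-30],[0,0,-30],[0,0,-25],[0,0,-14],[0,0,0],[6,0.4,0],[6,0.4,0],[4,0.3,0],[2,0.1,0]],"rot":[[0,0,0],[0,0,0],[0,0,0],[0,0,0],[0,0,0],[0,0,0],[0,0,0],[0,0,0],[0,0,0],[0,0,0]],"grip":[70,70,70,70,70,70,70,70,70,70]}'
python3 -m jog '{"delta_pos":[[3,0.2,0],[3,0.2,0],[3,0.2,0],[4,0.27,0],[4,0.27,0],[4,0.27,0],[4,0.27,0],[4,0.27,0],[4,0.27,0],[4,0.27,0]],"rot":[[0,0,0],[0,0,0],[0,0,0],[0,0,0],[0,0,0],[0,0,0],[0,0,0],[0,0,0],[0,0,0],[0,0,0]],"grip":[70,70,70,70,70,70,70,70,70,70]}'
```

```text
time_s: 10.58
tcp_pos: [0.4042, -0.0617, 0.0423]
ee_rot: [[0.998, 0.068, -0.002], [0.068, -0.998, -0.0], [-0.002, -0.0, -1.0]]
wrist_force: [-5.9, 1.4, 4.0]
gripper_width: 0.701
time_s: 11.42
tcp_pos: [0.44, -0.0594, 0.0415]
ee_rot: [[0.998, 0.068, -0.005], [0.068, -0.998, -0.001], [-0.005, 0.0, -1.0]]
wrist_force: [-8.9, -0.1, 5.4]
gripper_width: 0.699
```

```bash
python3 -m jog '{"delta_pos":[[4,0.27,0],[4,0.27,0],[4,0.27,0],[4,0.27,0],[4,0.27,0],[4,0.27,0],[4,0.27,0],[4,0.27,0],[4,0.27,0],[4,0.27,0]],"rot":[[0,0,0],[0,0,0],[0,0,0],[0,0,0],[0,0,0],[0,0,0],[0,0,0],[0,0,0],[0,0,0],[0,0,0]],"grip":[70,70,70,70,70,70,70,70,70,70]}'
python3 -m jog '{"delta_pos":[[4,0.27,0],[4,0.27,0],[4,0.27,0],[4,0.27,0],[4,0.27,0],[4,0.27,0],[4,0.27,0],[4,0.27,0],[4,0.27,0],[4,0.27,0]],"rot":[[0,0,0],[0,0,0],[0,0,0],[0,0,0],[0,0,0],[0,0,0],[0,0,0],[0,0,0],[0,0,0],[0,0,0]],"grip":[70,70,70,70,70,70,70,70,70,70]}'
python3 -m jog '{"delta_pos":[[4,0.27,0],[4,0.27,0],[4,0.27,0],[4,0.27,0],[2,0.13,0],[0,0,0]],"rot":[[0,0,0],[0,0,0],[0,0,0],[0,0,0],[0,0,0],[0,0,0]],"grip":[70,70,70,70,70,70]}'
python3 - <<'E'
from h import *
c=vision.capture('top');cv2.imwrite('pics/t4.png',cv2.convertScaleAbs(cv2.resize(c['frame'][100:250,220:400,::-1],None,fx=4,fy=4,interpolation=2),alpha=1.6))
E
```

```text
time_s: 12.25
tcp_pos: [0.4806, -0.0566, 0.0415]
ee_rot: [[0.998, 0.068, -0.003], [0.068, -0.998, -0.001], [-0.003, 0.0, -1.0]]
wrist_force: [-4.1, -0.7, 1.3]
gripper_width: 0.699
time_s: 13.08
tcp_pos: [0.5217, -0.0537, 0.0415]
ee_rot: [[0.998, 0.069, -0.001], [0.069, -0.998, -0.0], [-0.001, 0.0, -1.0]]
wrist_force: [-5.2, 0.2, 0.6]
gripper_width: 0.694
time_s: 13.58
tcp_pos: [0.5412, -0.0522, 0.0416]
ee_rot: [[0.998, 0.069, 0.002], [0.069, -0.998, 0.0], [0.002, -0.0, -1.0]]
wrist_force: [-0.6, -0.2, -0.7]
gripper_width: 0.701
```

View pics/t4.png

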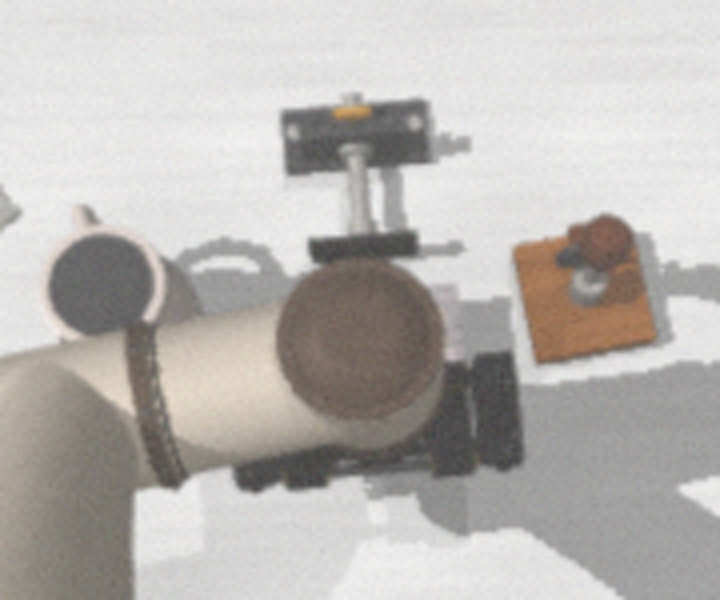

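```bash
python3 - <<'E'
from h import *
c=vision.capture('side');a=c['frame'][40:290,200:450,::-1]
w=vision.capture('wrist');b=w['frame'][0:260,150:480,::-1]
np.save('pics/w5.npy',w['frame'])
cv2.imwrite('pics/s5.png',np.hstack([cv2.resize(cv2.convertScaleAbs(a,alpha=1.4),(390,390)),cv2.resize(b,(400,390))]))
E
```

```text
(no output)
```

View pics/s5.png

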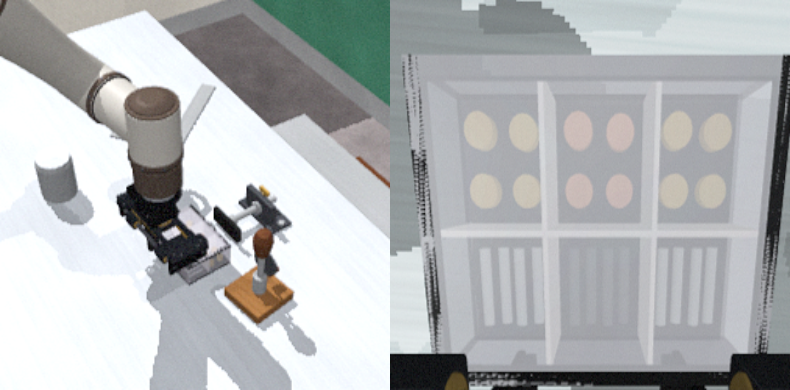

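The side view shows the arm link well above the jug and the organiser clear of the stand. The wrist view shows the organiser square to the tool, its far corners at about (161,37) and (477,37).

```bash
python3 - <<'E'
from h import *
np.set_printoptions(precision=4,suppress=True)
w=vision.capture('wrist')
a,b=plane(w,(161,37),.05),plane(w,(477.5,37),.05); d=a-b;h=np.arctan2(-d[0],d[1]);m=(a+b)[:2]/2
print(a,b,np.linalg.norm(d),np.degrees(h),'ctr',m-.0475*np.array([np.cos(h),np.sin(h)]))
print('line y at face', -.0383-(.7557-m[0])*.0664)
E
```

```text
[0.6433 0.0194 0.05  ] [ 0.652  -0.1063  0.05  ] 0.12600780458320227 3.9188429061220162 ctr [ 0.6003 -0.0467]
line y at face -0.04547486887728406
```

```bash
python3 -m jog '{"delta_pos":[[2,0.13,0],[2,0.13,0],[2,0.13,0],[2,0.13,0],[2,0.13,0],[2,0.13,0],[2,0.13,0],[2,0.13,0]],"rot":[[0,0,0],[0,0,0],[0,0,0],[0,0,0],[0,0,0],[0,0,0],[0,0,0],[0,0,0]],"grip":[70,70,70,70,70,70,70,70]}'
```

```text
time_s: 14.45
tcp_pos: [0.5532, -0.0519, 0.0415]
ee_rot: [[0.998, 0.068, -0.006], [0.068, -0.998, -0.001], [-0.006, 0.0, -1.0]]
wrist_force: [-8.2, -0.9, 4.9]
gripper_width: 0.698
```

```bash
python3 -m jog '{"delta_pos":[[2,0.13,0],[2,0.13,0],[2,0.13,0],[2,0.13,0],[2,0.13,0],[1,0.06,0],[1,0.06,0]],"rot":[[0,0,0],[0,0,0],[0,0,0],[0,0,0],[0,0,0],[0,0,0],[0,0,0]],"grip":[70,70,70,70,70,70,70]}'
for i in 1 ; do python3 -m jog '{"delta_pos":[[1,0.06,0],[1,0.06,0],[1,0.06,0],[1,0.06,0]],"rot":[[0,0,0],[0,0,0],[0,0,0],[0,0,0]],"grip":[70,70,70,70]}'; done
```

```text
time_s: 15.03
tcp_pos: [0.5653, -0.0511, 0.0415]
ee_rot: [[0.998, 0.068, -0.006], [0.068, -0.998, -0.001], [-0.006, 0.0, -1.0]]
wrist_force: [-7.1, 0.4, 6.0]
gripper_width: 0.702
time_s: 15.37
tcp_pos: [0.5694, -0.0509, 0.0416]
ee_rot: [[0.998, 0.068, -0.005], [0.068, -0.998, -0.001], [-0.005, 0.0, -1.0]]
wrist_force: [-6.2, 0.4, 4.6]
gripper_width: 0.701
```

```bash
python3 -m jog '{"delta_pos":[[1,0.07,0],[1,0.07,0],[1,0.07,0]],"rot":[[0,0,0],[0,0,0],[0,0,0]],"grip":[70,70,70]}' | grep -E 'tcp|force'
python3 -m jog '{"delta_pos":[[1,0.07,0],[1,0.07,0]],"rot":[[0,0,0],[0,0,0]],"grip":[70,70]}' | grep -E 'tcp|force'
python3 -m jog '{"delta_pos":[[1,0.07,0],[1,0.07,0]],"rot":[[0,0,0],[0,0,0]],"grip":[70,70]}' | grep -E 'tcp|force'
```

```text
tcp_pos: [0.5724, -0.0507, 0.0415]
wrist_force: [-6.8, -0.5, 5.8]
tcp_pos: [0.5744, -0.0505, 0.0416]
wrist_force: [-6.9, -0.6, 5.0]
tcp_pos: [0.5759, -0.0504, 0.0415]
wrist_force: [-8.9, 0.2, 7.5]
```

```bash
python3 -m jog '{"delta_pos":[[1,0.07,0],[1,0.07,0]],"rot":[[0,0,0],[0,0,0]],"grip":[70,70]}' | grep -E 'tcp|force'
python3 -m jog '{"delta_pos":[[1,0.07,0],[1,0.07,0]],"rot":[[0,0,0],[0,0,0]],"grip":[70,70]}' | grep -E 'tcp|force'
```

```text
tcp_pos: [0.5766, -0.0504, 0.0415]
wrist_force: [-11.2, -0.0, 9.1]
tcp_pos: [0.5775, -0.0504, 0.0416]
wrist_force: [-14.5, 0.1, 12.5]
```

```bash
python3 -m jog '{"delta_pos":[[0,0,0.5]],"rot":[[0,0,0]],"grip":[70]}' | grep -E 'tcp|force|rot'
python3 -m jog '{"delta_pos":[[0,0,0.5],[0,0,0]],"rot":[[0,0,0],[0,0,0]],"grip":[70,70]}' | grep -E 'tcp|force|rot'
```

```text
tcp_pos: [0.5783, -0.0502, 0.0416]
ee_rot: [[0.998, 0.068, -0.01], [0.068, -0.998, -0.001], [-0.01, 0.0, -1.0]]
wrist_force: [-7.7, -0.4, 1.6]
tcp_pos: [0.5795, -0.0501, 0.0416]
ee_rot: [[0.998, 0.067, -0.007], [0.067, -0.998, -0.0], [-0.007, -0.0, -1.0]]
wrist_force: [-6.8, -0.6, 2.6]
```

```bash
python3 -m jog '{"delta_pos":[[1,0.07,0.2],[0,0,0]],"rot":[[0,0,0],[0,0,0]],"grip":[70,70]}' | grep -E 'tcp|force'
python3 -m jog '{"delta_pos":[[1,0.07,0.2],[0,0,0]],"rot":[[0,0,0],[0,0,0]],"grip":[70,70]}' | grep -E 'tcp|force'
python3 -m jog '{"delta_pos":[[1,0.07,0.2],[0,0,0]],"rot":[[0,0,0],[0,0,0]],"grip":[70,70]}' | grep -E 'tcp|force'
```

```text
tcp_pos: [0.5798, -0.0501, 0.0416]
wrist_force: [-8.4, 0.5, 1.7]
tcp_pos: [0.5804, -0.0501, 0.0416]
wrist_force: [-8.5, -0.5, 1.3]
tcp_pos: [0.5811, -0.05, 0.0416]
wrist_force: [-8.8, -0.2, 1.6]
```

```bash
python3 -m jog '{"delta_pos":[[1,0.07,0.2],[1,0.07,0.2],[0,0,0]],"rot":[[0,0,0],[0,0,0],[0,0,0]],"grip":[70,70,70]}' | grep -E 'tcp|force'
python3 -m jog '{"delta_pos":[[1,0.07,0.2],[1,0.07,0.2],[0,0,0]],"rot":[[0,0,0],[0,0,0],[0,0,0]],"grip":[70,70,70]}' | grep -E 'tcp|force'
```

```text
tcp_pos: [0.5828, -0.0499, 0.0417]
wrist_force: [-8.7, 0.9, 0.0]
tcp_pos: [0.5843, -0.0498, 0.0418]
wrist_force: [-9.1, 0.4, -1.7]
```

```bash
cat > pad.py <<'E'
from h import *
# subpixel rear edge of pad, right of rod: profile down columns 312..322
old=cv2.cvtColor(cv2.imread('pics/top0.png'),6).astype(float)
new=np.mean([cv2.cvtColor(vision.capture('top')['frame'],cv2.COLOR_RGB2GRAY).astype(float) for _ in range(3)],0)
for n,a in(('old',old),('new',new)):
    for c0,c1 in((298,306),(313,322)):
        p=a[148:166,c0:c1].mean(1); print(n,c0,np.round(p).astype(int), 'half-cross',end=' ')
        h=(p.max()+p.min())/2; i=np.argmax(p<h); print(round(148+i-1+(p[i-1]-h)/(p[i-1]-p[i]),2))
X=[proj(vision.capture('top'),(x,-.06,.044)) for x in(.695,.705)]; print('px/10mm',X[0]-X[1])
E
python3 pad.py; python3 -c "
from h import *
print([ (round(r.sense()[k][0]*1,4),round(r.sense()[k][2],4)) for k in ('wrist_force','tcp_pos')])"
```

```text
old 298 [134 134 135 134 134 134 134 136 135 135 131  92  60  51  50  48  52  72] half-cross 159.01
old 313 [113 114 114 114 114 109 108 103 100  95  68  51  51  51  47  51  70  98] half-cross 157.53
new 298 [65 66 66 67 67 68 68 68 68 67 68 67 68 68 68 68 69 70] half-cross 147.5
new 313 [63 61 61 63 63 64 64 65 65 64 65 65 65 65 64 64 64 64] half-cross 147.78
px/10mm [0.05252441 3.30744094]
[(np.float64(-8.8444), np.float64(-0.6646)), (np.float64(0.5843), np.float64(0.0418))]
```

```bash
python3 - <<'E'
from h import *
a=cv2.imread('pics/side0.png'); b=vision.capture('side')['frame'][:,:,::-1]
f=lambda i:cv2.resize(cv2.convertScaleAbs(i[145:235,315:400],alpha=1.4),None,fx=4.6,fy=4.6,interpolation=2)
cv2.imwrite('pics/s6.png',np.hstack([f(a),f(b)]))
E
```

```text
(no output)
```

View pics/s6.png

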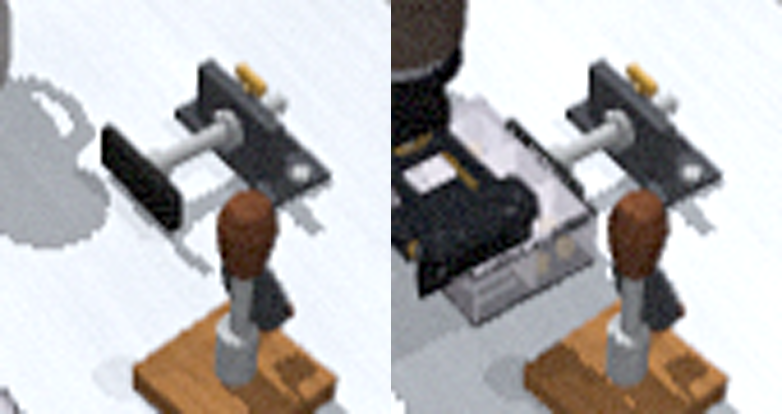

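The organiser (right half) now covers the pad, and the pad's far-left top corner has shifted from (102,125) to about (114,120), so the pad has yielded several mm. I press a little more; total push force caps the pad force.

```bash
python3 -m jog '{"delta_pos":[[1,0.07,0],[1,0.07,0],[0,0,0]],"rot":[[0,0,0],[0,0,0],[0,0,0]],"grip":[70,70,70]}' | grep -E 'tcp|force'
python3 -m jog '{"delta_pos":[[1,0.07,0],[1,0.07,0],[0,0,0],[0,0,0]],"rot":[[0,0,0],[0,0,0],[0,0,0],[0,0,0]],"grip":[70,70,70,70]}' | grep -E 'tcp|force'
```

```text
tcp_pos: [0.5845, -0.0498, 0.0417]
wrist_force: [-12.6, -0.4, 1.9]
tcp_pos: [0.5853, -0.0498, 0.0417]
wrist_force: [-15.2, 0.8, 4.9]
```

```bash
python3 -m jog '{"delta_pos":[[0,0,0],[0,0,0],[0,0,0],[0,0,0]],"rot":[[0,0,0],[0,0,0],[0,0,0],[0,0,0]],"grip":[70,70,70,70]}' | grep -E 'tcp|force'
python3 -m jog '{"delta_pos":[[-1,-0.07,0],[-1,-0.07,0],[-1,-0.07,0],[-1,-0.07,0]],"rot":[[0,0,0],[0,0,0],[0,0,0],[0,0,0]],"grip":[70,70,70,70]}' | grep -E 'tcp|force'
python3 -m jog '{"delta_pos":[[-1,-0.07,0],[-1,-0.07,0],[-1,-0.07,0],[-1,-0.07,0]],"rot":[[0,0,0],[0,0,0],[0,0,0],[0,0,0]],"grip":[70,70,70,70]}' | grep -E 'tcp|force'
```

```text
tcp_pos: [0.5853, -0.0498, 0.0417]
wrist_force: [-15.1, 0.8, 4.3]
tcp_pos: [0.5844, -0.0498, 0.0418]
wrist_force: [-8.6, 0.3, -0.6]
tcp_pos: [0.5819, -0.0499, 0.0421]
wrist_force: [-5.8, -0.6, -2.7]
```

```bash
python3 -m jog '{"delta_pos":[[-1,-0.07,0],[-1,-0.07,0],[-1,-0.07,0],[-1,-0.07,0]],"rot":[[0,0,0],[0,0,0],[0,0,0],[0,0,0]],"grip":[70,70,70,70]}' | grep -E 'tcp|force'
python3 -m jog '{"delta_pos":[[-1,-0.07,0],[-1,-0.07,0],[-1,-0.07,0],[-1,-0.07,0],[-1,-0.07,0],[-1,-0.07,0]],"rot":[[0,0,0],[0,0,0],[0,0,0],[0,0,0],[0,0,0],[0,0,0]],"grip":[70,70,70,70,70,70]}' | grep -E 'tcp|force'
```

```text
tcp_pos: [0.5803, -0.05, 0.043]
wrist_force: [-3.9, -0.6, -3.6]
tcp_pos: [0.5783, -0.0497, 0.0453]
wrist_force: [1.4, -0.1, 0.8]
```

```bash
python3 -m jog '{"delta_pos":[[-2,-0.1,0],[-4,-0.3,0],[-8,-0.5,0],[-12,-0.8,0],[-20,-1,0],[-25,0,0],[-20,0,30],[-20,0,30],[-20,0,30],[-20,0,30]],"rot":[[0,0,0],[0,0,0],[0,0,0],[0,0,0],[0,0,0],[0,0,0],[0,0,0],[0,0,0],[0,0,0],[0,0,0]],"grip":[70,70,70,70,70,70,70,70,70,70]}'
python3 - <<'E'
from h import *
a=vision.capture('top')['frame'][:,:,::-1]; b=vision.capture('side')['frame'][:,:,::-1]
f=lambda i,x,y:cv2.resize(cv2.convertScaleAbs(i[y:y+100,x:x+100],alpha=1.5),None,fx=4,fy=4,interpolation=2)
cv2.imwrite('pics/f7.png',np.hstack([f(a,260,110),f(b,300,140)]))
E
```

```text
time_s: 21.08
tcp_pos: [0.4231, -0.053, 0.165]
ee_rot: [[0.998, 0.069, -0.0], [0.069, -0.998, -0.0], [-0.0, 0.0, -1.0]]
wrist_force: [1.2, 0.4, 0.4]
gripper_width: 0.705
```

View pics/f7.png

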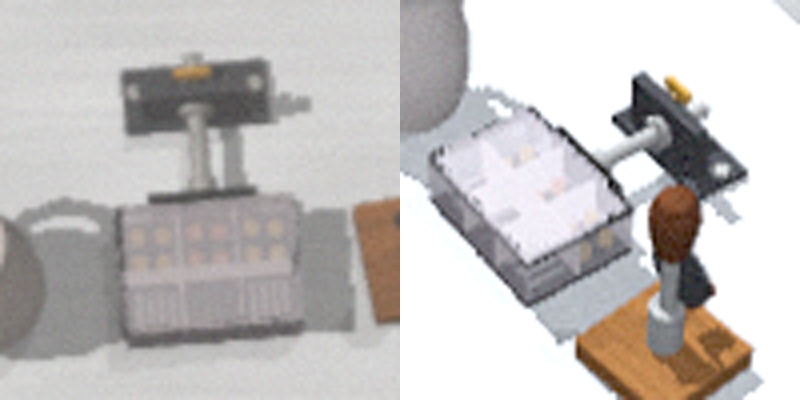

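Organiser sits square against the pad: top rim from crop (120,208) to (300,197) far, (128,343)/(303,330) near; clear of jug and stand. Measure pad shift and pose.

```bash
python3 pad.py; python3 - <<'E'
from h import *
t=vision.capture('top'); q=lambda x,y:plane(t,(260+x/4-.375,110+y/4-.375),.05)[:2]
P=np.array([q(120,208),q(300,197),q(303,330),q(128,343)]); d=P[0]-P[1]
ang=np.radians(3.8); u=np.array([np.cos(ang),np.sin(ang)]); v=np.array([-u[1],u[0]])
c=P.mean(0)-[.7557,-.0383]; print(P,'heading',np.degrees(np.arctan2(-d[0],d[1])),'x_b,y_b',c@u,c@v)
E
```

```text
old 298 [134 134 135 134 134 134 134 136 135 135 131  92  60  51  50  48  52  72] half-cross 159.01
old 313 [113 114 114 114 114 109 108 103 100  95  68  51  51  51  47  51  70  98] half-cross 157.53
new 298 [141 141 141 141 141 140 140 142 142 134  90  60  65  93 103 105 107 106] half-cross 157.76
new 313 [119 119 120 120 118 114 109 105  93  66  58  80  99 103 105 107 106 106] half-cross 156.16
px/10mm [0.05252441 3.30744094]
[[ 0.68020803  0.01755155]
 [ 0.68581254 -0.11242003]
 [ 0.58791449 -0.11217935]
 [ 0.58098103  0.01208819]] heading 2.4691244061412934 x_b,y_b -0.122394714120674 -0.0023334638970952983
```

```bash
python3 -c "
from station import finish_job; print(finish_job())"
```

```text
the job is handed in; nothing more can be done
None
```

I pushed the organiser left onto the bumper's line, then forward into its place, pressed it on the pad, eased off and handed in at about 21 s of the 72 s allowed. No verdict was reported.

**Press:** I stopped at about 15 N total at the wrist. That includes 4–7 N of sliding friction, so the pad took roughly 7–9 N. I held it for more than 0.5 s. The pad force was never read directly; I inferred it from the wrist force and the travel after contact.

**Last checks after backing off:**
- **Position:** the organiser is about 2 mm off the bumper's centre line and within 1.5° of square, at x ≈ -0.122 m in the bumper's frame.
- **Pad contact:** the pad's rear edge is still about 4 mm behind its starting position, so about 4 N remains on the organiser.
- **Clearances:** the pictures show the organiser clear of the jug and the drill stand. The tin, out of the last crops, was clear in the earlier views. The robot had withdrawn and was touching nothing.

**What disagreed:**
- **Heights:** the two-view heights of the organiser's top ranged from 41 to 80 mm, against the stated 50 mm. I used the 50 mm figure for positions.
- **Feeling for the pad:** just before contact was certain, the wrist force rose to 14.5 N because the fingers were also pressing down on the box (12.5 N). Raising the tool 1 mm cleared that, and I went on.

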